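# Slip test of two levelling feet

## Robot

A 6-joint arm with a two-finger parallel gripper is mounted at the origin on the work surface; the furniture and walls round the work are solid. World frame = base frame: x ahead of the robot, y to its left, z up, the work surface at z = 0. Lengths are in m, angles in rad, forces in N, time in s.
With the tool pointing down it reaches from about 0.375 to 0.9 m from the base axis. Payload 3.1 kg.
Tool frame: the origin (TCP) lies midway between the tips of the shut fingers; the grasp point (between the pads) lies 19 mm behind it (pinch_z is the distance from the TCP to the grasp point, in m); y points along the fingers, z is the direction in which the jaws open and shut, and the axes are right-handed (so a half turn about y gives the same grasp; the last joint's range is limited). The gripper opens to 87 mm and grips with 3 to 60 N. Pads are 19 mm wide; open, the fingers measure 117 mm over their backs; the gripper's body (75 mm by 190 mm) begins 51 mm behind the grasp point.
Start: joints at [-1.437, 0.527, 1.433, -0, 1.181, -0.178], TCP at [0.192, -0.595, 0.223] pointing down, gripper open.
Joint ranges: [-3.08, 3.08], [-0.75, 2.2], [0.22, 2.44], [-1.43, 4.57], [0, 2.65], [-2.85, 2.85]. Speed limits (rad/s): [2.79, 2.79, 3.14, 3.14, 3.14, 3.14].

## Interface

Orientations are given as a unit quaternion [x, y, z, w].
In Python, from rig import * gives the robot as it stands.
- The arm moves only by the tool drive_tool, never from a script. Its argument "plan" is a list of rows, each a list of 7 numbers: the shift along the tool's x, y, z in mm, then the turn, a rotation vector about the tool's x, y, z in degrees, then the finger opening in mm, from 0 to 87. A call has 1 to 10 rows; each row is the pose to reach, as a shift and turn from the pose commanded when the call began, along the tool's axes at that moment; what a row does not reach only later rows make up. A row lasts 1/10 s, in which the tool goes at most 50 mm and 8.59 degrees, less where a joint would pass 70% of its speed; a pose out of reach is approached as far as the arm can. A call with a gripper value outside its range is refused whole. The fingers move at their own pace and stop on an object; "newtons" is the grip in N (left out, the last holds). Time passes only in rows, so rows that repeat a pose let the fingers close. It gives the time, the measured TCP pose, the force and the opening at its end, in the units of the state.
- get_obs(): the state, without advancing time (a new reading comes with each control period).
- camera(name): name is "side" or "top" or "wrist"; returns the picture (400x640x3 uint8, blue, green, red); there is no depth.
- get_calibration(name): a dict with "fx", "fy", "cx", "cy" (pixels), "D" ([k1, k2, p1, p2, k3] as OpenCV has them; the pictures are not rectified), "origin" and "rotation" of the camera in the world; the wrist camera has in their place "tool_from_camera" (4x4, takes a point from camera to tool coordinates, whose origin is the TCP and whose axes are the tool frame's). Camera axes: x right, y down, z forward; pixel columns grow to the right and rows downward; lengths in m; the calibration is good to about 2 mm. A picture is of the moment at which its call begins: read the wrist's pose just before it. get_calibration takes no time and is no camera call.
- hand_in(): hands the job in, once; it reports no verdict.
Trained networks look in the newest picture that a camera, given by its name, has taken for a name from the list of things; names that differ only in an ending like _2 or _b are one class to them, and where a whole thing is asked for, a point or a joint stands for the part that bears it (a point fixed in the world has none). Each returns a list of dicts, best first, with "conf" (0 to 1); they miss things now and then, are a little off and sometimes report something else, mostly with a low value. They report only what shows in the picture. A call takes as long as a camera call. They do not tell look-alikes from the thing itself.
- spot_in(camera, target): "location" ([column, row] in pixels, amid what is visible of it).
- mark_of(camera, target): "location" ([column, row] in pixels: a listed point, or the origin of a listed thing).
The state is a dict: "time": time; "q": joint angles; "joint_velocities": joint speeds; "joint_torque": joint torques, N m; "position": TCP position; "tool_rot": TCP orientation; "ft_force": force on the tool from outside, world axes, zero at the start; "moment": the same for the moment, N m; "grip_width": finger opening in m.
Only numpy, scipy, OpenCV 4.12 (cv2) and the standard library are available. Lean on these libraries where they do the work, as an engineer would, in place of code of your own. Each camera call takes 0.05 s, during which the arm holds its last target. There are 200 camera calls.

## Task

Test the soles of the two levelling feet on the slip ramp: set each foot flat on the sloping deck at the start point of its own lane, all of its disc above the start line, let go and see whether it slides down to the stop bar or sticks. When both have been tested, stand the foot that slid upright in the grey tray, and leave the one that stuck standing at its start point.

Things in the scene. Friction and masses are not known exactly. Their poses are not given: they have to be found in the camera images.
- foot_a_mid (a point): levelling foot, 64 mm tall, 90 g: rubber-soled disc 44 mm across, 10 mm thick, hex nut 19 mm wide 16 to 24 mm above the sole, then a threaded stud 12 mm thick to grasp. Stands upright on the table at first. The point is on its axis, 32 mm above the sole; z runs up the stud. The two feet look alike, but one sole slides on the ramp and the other sticks
- foot_b_mid (a point): levelling foot, 64 mm tall, 90 g: rubber-soled disc 44 mm across, 10 mm thick, hex nut 19 mm wide 16 to 24 mm above the sole, then a threaded stud 12 mm thick to grasp. Stands upright on the table at first. The point is on its axis, 32 mm above the sole; z runs up the stud. The two feet look alike, but one sole slides on the ramp and the other sticks
- start_left (a point): start point of the ramp's left lane (seen from the robot), on the deck's surface, 37 mm up the slope from the engraved start line. x up the slope, y across the lane to the left, z square off the deck, leaning 26 degrees from vertical towards the low end. A foot here has its stud along z; after sliding to the stop bar its axis is at x = -0.127
- start_right (a point): start point of the ramp's right lane (seen from the robot), on the deck's surface, 37 mm up the slope from the engraved start line. x up the slope, y across the lane to the left, z square off the deck, leaning 26 degrees from vertical towards the low end. A foot here has its stud along z; after sliding to the stop bar its axis is at x = -0.127
- ramp: fixed aluminium test ramp, 190 x 140 mm; deck slopes 26 degrees from 12 mm (end near the robot) to 100 mm. Two lanes 61 mm wide, centres 67 mm apart, between ribs 6 mm wide, 8 mm high; a dark stop bar 20 mm high across the low end, one 12 mm high across the top, its face 37 mm up the slope from the start points. Origin: centre of the underside; x to the high end, y to the left lane
- tray: grey open plastic tray, fixed, 100 x 100 mm outside and 26 mm high, walls and floor 4 mm thick. Origin: centre of the underside, x and y along its sides
Not all that is in view belongs to the job. What is shaped like the part that bears foot_a_mid but pink or purple is not meant.

How it is judged:
By the outcome, as a careful person would: the job done as asked, in the order asked, and still so for the second after the job is handed in, with the robot touching nothing.
It also fails if it takes over 58 s, if anything falls off the work surface, if the arm or the gripper's body presses on something with over 40 N, if the wrist force passes 120 N, or if a joint passes its speed limit or range.

## Working session

There is one attempt and no reset: what is moved stays moved. The work goes in short steps, Python scripts to look and compute and a tool call to move; the robot and the scene stay as the last step left them, time stands still between calls to the robot, and variables do not carry over. Pictures are saved under pics/ and viewed, about 8 in all and at most 12, crops included, and the job is handed in when it is done.

Besides the shell and the picture viewer there is one more tool, called after "Emit:" as name(argument=value, ...) on one line, values as JSON. drive_tool: Moves the arm, as the interface text tells. Its arguments: {"type":"object","properties":{"plan":{"type":"array","items":{"type":"array","items":{"type":"number"}}},"newtons":{"type":"number"}},"required":["plan"]}

```bash
mkdir -p pics; ls
cat > look.py <<'E'
from rig import *
import cv2,numpy as np
def K(c): return np.array([[c['fx'],0,c['cx']],[0,c['fy'],c['cy']],[0,0,1.]]),np.array(c['D'],float)
E
python3 - <<'E'
from look import *
o=get_obs(); print({k:np.round(v,3).tolist() for k,v in o.items()})
for n in("top","side"):
    im=camera(n); cv2.imwrite(f"pics/{n}0.png",im)
    c=get_calibration(n); print(n,{k:np.round(v,3).tolist() for k,v in c.items()})
    for t in("foot_a_mid","start_left","start_right","ramp","tray"):
        print(t,[(np.round(d['location']).tolist(),round(d['conf'],2)) for d in mark_of(n,t)][:5])
print(get_calibration("wrist"))
E
```

```text
pics
{'time': 0.0, 'q': [-1.437, 0.528, 1.434, -0.0, 1.181, -0.178], 'joint_velocities': [-0.002, -0.0, 0.0, 0.001, 0.001, -0.002], 'joint_torque': [-0.001, -44.005, -17.659, 0.063, 0.058, -0.0], 'position': [0.192, -0.594, 0.222], 'tool_rot': [-0.11, 0.699, -0.698, 0.11], 'ft_force': [0.232, 0.162, -0.833], 'moment': [0.006, 0.055, -0.039], 'grip_width': 0.087}
top {'fx': 518.647, 'fy': 518.647, 'cx': 316.392, 'cy': 193.734, 'D': [-0.123, 0.0, 0.0, 0.0, 0.0], 'origin': [0.431, -0.152, 1.024], 'rotation': [-0.698, 0.716, -0.024, 0.016]}
foot_a_mid [([374.0, 199.0], 0.9), ([307.0, 228.0], 0.81), ([366.0, 256.0], 0.73), ([372.0, 149.0], 0.7)]
start_left [([285.0, 108.0], 0.68), ([325.0, 108.0], 0.21)]
start_right [([325.0, 108.0], 0.7)]
ramp [([303.0, 141.0], 0.94)]
tray [([364.0, 257.0], 0.62)]
side {'fx': 406.89, 'fy': 406.89, 'cx': 315.29, 'cy': 197.911, 'D': [-0.017, 0.0, 0.0, 0.0, 0.0], 'origin': [0.527, -0.912, 0.492], 'rotation': [0.862, 0.005, -0.001, -0.508]}
foot_a_mid [([340.0, 245.0], 0.97), ([290.0, 242.0], 0.87), ([269.0, 210.0], 0.81)]
start_left [([373.0, 185.0], 0.66)]
start_right [([374.0, 199.0], 0.73)]
ramp [([350.0, 227.0], 0.62)]
tray [([230.0, 254.0], 0.95)]
{'fx': 332.5059845339741, 'fy': 332.5059845339741, 'cx': 322.0321549731414, 'cy': 201.2672008736122, 'D': array([-0.06680383,  0.        ,  0.        ,  0.        ,  0.        ]), 'tool_from_camera': array([[-9.74906719e-04,  9.66494145e-01,  2.56686807e-01,
        -6.87643300e-02],
       [ 5.42681744e-04, -2.56686380e-01,  9.66494598e-01,
        -1.60798681e-01],
       [ 9.99999378e-01,  1.08154132e-03, -2.74253452e-04,
        -6.48753277e-04],
       [ 0.00000000e+00,  0.00000000e+00,  0.00000000e+00,
         1.00000000e+00]])}
```

View pics/top0.png

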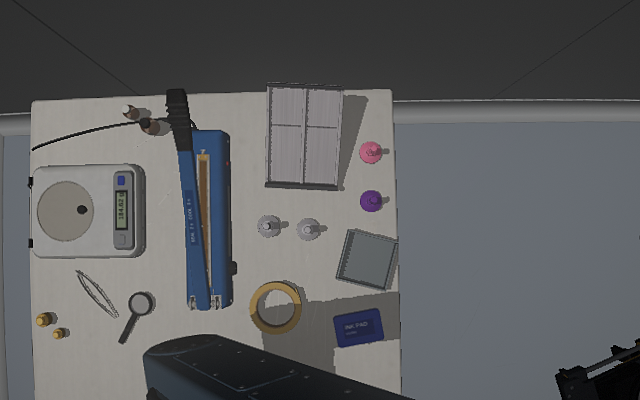

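View pics/side0.png

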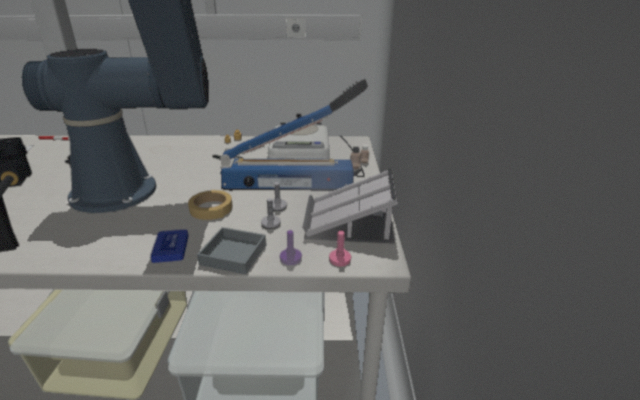

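The top view shows the grey feet at (268,226) and (308,229). The ramp spans about (266–342, 83–189) with its high end at the top, and the tray is at (367,259). The pink and purple feet at (371,152) and (371,201) are decoys. In the side view the grey feet are at (270,212) and (278,195).

```bash
cat >> look.py <<'E'
from scipy.spatial.transform import Rotation as R
def cam(n):
    c=get_calibration(n)
    if n=="wrist":
        o=get_obs(); T=np.eye(4); T[:3,:3]=R.from_quat(o['tool_rot']).as_matrix(); T[:3,3]=o['position']
        M=T@c['tool_from_camera']; return c,M[:3,3],M[:3,:3]
    r=np.array(c['rotation']); Rm=R.from_quat(r).as_matrix() if r.size==4 else r
    return c,np.array(c['origin']),Rm
def ray(C,px):
    c,o,Rm=C; k,D=K(c); u=cv2.undistortPoints(np.array([[px]],float),k,D)[0,0]
    d=Rm@[u[0],u[1],1]; return o,d/np.linalg.norm(d)
def onz(C,px,z): o,d=ray(C,px); return o+d*(z-o[2])/d[2]
def tri(rs):
    A=sum(np.eye(3)-np.outer(d,d) for o,d in rs); b=sum((np.eye(3)-np.outer(d,d))@o for o,d in rs); p=np.linalg.solve(A,b)
    return p,[np.linalg.norm(np.cross(p-o,d)) for o,d in rs]
def proj(C,P):
    c,o,Rm=C; k,D=K(c); return cv2.projectPoints(((np.atleast_2d(P)-o)@Rm),np.zeros(3),np.zeros(3),k,D)[0][:,0]
E
python3 - <<'E'
from look import *
T=cam("top");S=cam("side")
im=camera("top");camera("side")
a={t:[d['location'] for d in mark_of("top",t)] for t in("foot_a_mid","start_left","start_right","ramp","tray")}
b={t:[d['location'] for d in mark_of("side",t)] for t in("foot_a_mid","start_left","start_right","ramp","tray")}
for t in a:
    for p in a[t][:5]:
        for q in b[t][:5]:
            P,e=tri([ray(T,p),ray(S,q)])
            if max(e)<.01: print(t,np.round(p),np.round(q),np.round(P,4),np.round(e,4),"onz",np.round(onz(T,p,.032),4))
for q in [(270,212),(278,195)]: print(onz(S,q,.032))
for p in [(268,226),(308,229)]: print(onz(T,p,.032))
cv2.imwrite("pics/ramp.png",cv2.resize(im[70:300,240:410],None,fx=3.5,fy=2.6*3.5/2.6,interpolation=cv2.INTER_CUBIC)[:800])
E
```

```text
foot_a_mid [374. 200.] [293. 244.] [ 0.4754 -0.2738  0.0376] [0.0044 0.0044] onz [ 0.4713 -0.2749  0.032 ]
foot_a_mid [308. 227.] [272. 211.] [ 0.4249 -0.1469  0.033 ] [0.0014 0.0014] onz [ 0.4236 -0.147   0.032 ]
foot_a_mid [373. 147.] [339. 246.] [ 0.5707 -0.2759  0.0354] [0.0035 0.0035] onz [ 0.5747 -0.2763  0.032 ]
start_left [285. 104.] [374. 184.] [ 0.6492 -0.1103  0.0843] [0.0003 0.0003] onz [ 0.6617 -0.108   0.032 ]
start_right [322. 105.] [375. 200.] [ 0.646  -0.1774  0.082 ] [0.0014 0.0014] onz [ 0.6589 -0.1788  0.032 ]
ramp [303. 142.] [347. 226.] [ 0.5917 -0.1401 -0.0077] [0.0004 0.0004] onz [ 0.5859 -0.1405  0.032 ]
tray [364. 257.] [233. 251.] [ 0.3589 -0.2548  0.0042] [0.0019 0.0019] onz [ 0.3627 -0.2516  0.032 ]
[ 0.42107946 -0.14774102  0.032     ]
[ 0.43153148 -0.06968964  0.032     ]
[ 0.42703841 -0.07014777  0.032     ]
[ 0.41937522 -0.14635286  0.032     ]
```

```bash
cat >> look.py <<'E'
def rot(tilt,yaw): # tool y down tilted outwards by tilt deg, jaws (z) along +/- ramp y
    t=np.radians(tilt); y=np.array([np.sin(t),0,-np.cos(t)]); z=np.array([0,1.,0])*SGN; M=np.c_[np.cross(y,z),y,z]
    return R.from_euler('z',yaw,degrees=True).as_matrix()@M
SGN=-1
def go(p,M):
    o=get_obs(); B=R.from_quat(o['tool_rot']).as_matrix()
    return np.round(B.T@(np.array(p)-o['position'])*1000,1).tolist(),np.round(R.from_matrix(B.T@M).as_rotvec(degrees=True),1).tolist()
E
python3 - <<'E'
import look
from look import *
print(np.round(R.from_quat(get_obs()['tool_rot']).as_matrix(),3))
for s in(1,-1):
    look.SGN=s; print(s,go([.425,-.147,.16],rot(0,-3)))
E
```

```text
[[-0.951 -0.     0.308]
 [-0.308 -0.    -0.951]
 [ 0.    -1.    -0.   ]]
1 ([-359.1, 62.5, -354.3], [0.0, -159.1, -0.0])
-1 ([-359.1, 62.5, -354.3], [0.0, 20.9, 0.0])
```

View pics/ramp.png

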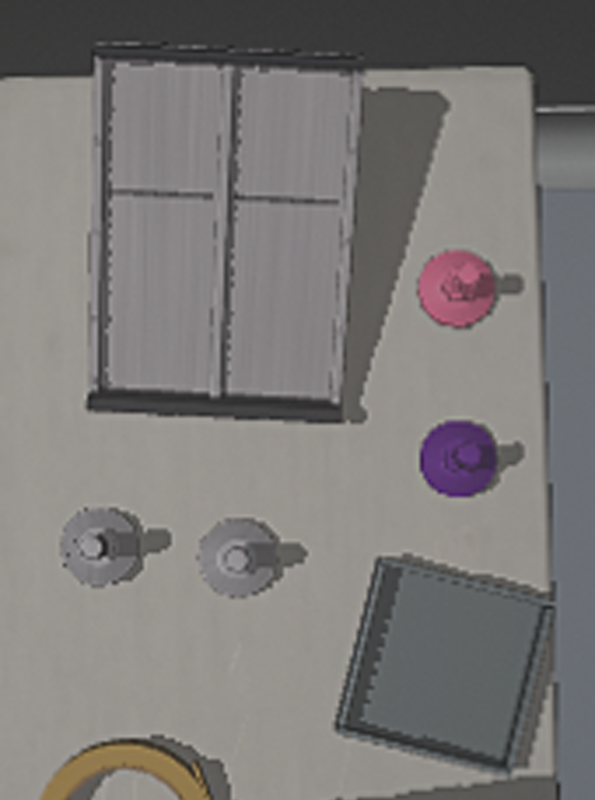

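The crop shows the start lines: the left lane's runs from (108,190) to (215,195) and the right lane's from (233,196) to (340,202), in crop pixels. The feet stand clear of each other and the tray is turned about 15°. I'm moving over the feet.

Emit:
drive_tool(plan=[[-50,0,-50,0,6,0,50],[-100,0,-100,0,12,0,50],[-150,0,-150,0,18,0,50],[-200,10,-200,0,21,0,50],[-250,20,-250,0,21,0,50],[-300,30,-300,0,21,0,50],[-359,40,-354,0,21,0,50],[-359,40,-354,0,21,0,50],[-359,40,-354,0,21,0,50],[-359,40,-354,0,21,0,50]], newtons=25)

```text
time: 2.2
position: [0.4229, -0.1514, 0.1835]
tool_rot: [-0.02, -0.707, 0.707, 0.019]
ft_force: [-0.1, -0.7, 0.2]
grip_width: 0.0499
```

Emit:
drive_tool(plan=[[0,0,0,0,0,0,50],[0,0,0,0,0,0,50],[0,0,0,0,0,0,50],[0,0,0,0,0,0,50]])

```text
time: 2.6
position: [0.4218, -0.1546, 0.1836]
tool_rot: [-0.02, -0.707, 0.707, 0.02]
ft_force: [0.4, 0.6, -0.2]
grip_width: 0.0499
```

Run:
```python
from look import *
o=get_obs();print(o['time'],o['position'],o['joint_velocities'],R.from_quat(o['tool_rot']).as_matrix().round(3))
W=cam("wrist"); im=camera("wrist"); cv2.imwrite("pics/w1.png",im)
for t,z in(("foot_a_mid",.032),("start_left",.081),("start_right",.081),("tray",0)):
    for d in mark_of("wrist",t): print(t,np.round(d['location']),round(d['conf'],2),onz(W,d['location'],z).round(4))
T=cam("top")
for u,v in((108,190),(215,195),(233,196),(340,202)): print(onz(T,(240+u/3.5,70+v/3.5),.065).round(4))
# tray corners rim
for u,v in((378,558),(553,605),(510,770),(338,730)): print("tray",onz(T,(240+u/3.5,70+v/3.5),.026).round(4))
```

```text
2.6 [ 0.42179975 -0.15464917  0.18359166] [-0.00679626  0.00210933  0.00391408  0.00264403  0.0005204   0.00169306] [[-0.998  0.001 -0.056]
 [ 0.056 -0.001 -0.998]
 [-0.001 -1.     0.001]]
foot_a_mid [312. 193.] 0.95 [ 0.4159 -0.1447  0.032 ]
foot_a_mid [450.  18.] 0.88 [ 0.5667 -0.2743  0.032 ]
foot_a_mid [444. 129.] 0.59 [ 0.4703 -0.2709  0.032 ]
tray [416. 236.] 0.77 [ 0.3537 -0.2556  0.    ]
[ 0.6167 -0.082   0.065 ]
[ 0.6125 -0.1391  0.065 ]
[ 0.6117 -0.1487  0.065 ]
[ 0.6071 -0.2057  0.065 ]
tray [ 0.4164 -0.2232  0.026 ]
tray [ 0.3878 -0.319   0.026 ]
tray [ 0.298  -0.2925  0.026 ]
tray [ 0.3229 -0.1986  0.026 ]
```

View pics/w1.png

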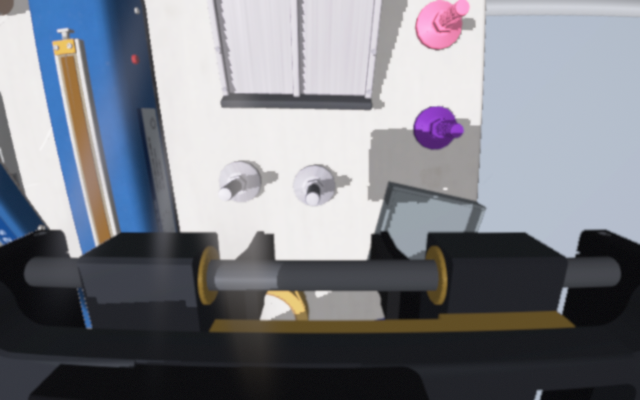

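The wrist view shows the right foot's disc at (314,184) with its stud tip at (313,196), and the left foot's disc at (240,181) with its tip at (226,194). The fingers and gripper body hide the lower half.

Run:
```python
from look import *
W=cam("wrist");T=cam("top")
for n,p,z in(("R disc",(314,184),.008),("R tip",(313,197),.064),("L disc",(240,181),.008),("L tip",(226,194),.064),("stopbar L",(222,101),.03),("stopbar R",(372,101),.03)): print(n,onz(W,p,z).round(4))
for n,u,v,z in(("R disc",238,557,.01),("R tip",236,560,.064),("L disc",101,546,.01),("L tip",92,545,.064)): print("top",n,onz(T,(240+u/3.5,70+v/3.5),z).round(4))
print(go([.421,-.1465,.075],rot(0,-3)))
```

```text
R disc [ 0.4199 -0.1453  0.008 ]
R tip [ 0.4201 -0.1458  0.064 ]
L disc [ 0.4273 -0.0691  0.008 ]
L tip [ 0.427  -0.0701  0.064 ]
stopbar L [ 0.5067 -0.0666  0.03  ]
stopbar R [ 0.4988 -0.2036  0.03  ]
top R disc [ 0.4188 -0.1462  0.01  ]
top R tip [ 0.4179 -0.1454  0.064 ]
top L disc [ 0.4269 -0.07    0.01  ]
top L tip [ 0.4278 -0.0696  0.064 ]
([1.1, 108.4, -7.4], [-0.0, -0.2, -0.0])
```

Emit:
drive_tool(plan=[[3,45,-9,0,0,0,40],[3,90,-9,0,0,0,40],[3,130,-9,0,0,0,40],[3,156,-9,0,0,0,40],[3,156,-9,0,0,0,40],[3,156,-9,0,0,0,0],[3,156,-9,0,0,0,0],[3,156,-9,0,0,0,0],[3,156,-9,0,0,0,0],[3,156,-9,0,0,0,0]], newtons=25)

```text
time: 3.85
position: [0.4201, -0.1443, 0.0282]
tool_rot: [-0.02, -0.706, 0.707, 0.018]
ft_force: [0.3, -0.3, -1.0]
grip_width: 0.0112
```

```bash
cat >> look.py <<'E'
YAW=-3.5
ST={'L':np.array([.648,-.1115,.081]),'R':np.array([.644,-.1785,.081])}
def rp(k,dx,h): # TCP pose on ramp: dx up the slope, h off the deck
    M=rot(26,YAW); n=-M[:,1]; return ST[k]+dx*-M[:,0]+h*n,M
E
python3 - <<'E'
from look import *
print(rot(26,YAW).round(3))
p,M=rp('R',0,.028+.05); print(p,go(p,M)); p,M=rp('R',0,.028); print(p,go(p,M))
E
```

```text
[[-0.897  0.438 -0.061]
 [ 0.055 -0.027 -0.998]
 [-0.438 -0.899  0.   ]]
[ 0.60987083 -0.17641257  0.15110594] ([-191.5, -122.5, 22.0], [0.0, 0.4, 25.9])
[ 0.6317485  -0.17775067  0.10616623] ([-213.3, -77.5, 22.2], [0.0, 0.4, 25.9])
```

Emit:
drive_tool(plan=[[0,-45,0,0,0,0,0],[0,-90,0,0,0,0,0],[0,-130,0,0,0,0,0],[0,-150,0,0,0,0,0],[0,-150,0,0,0,0,0]])

```text
time: 4.35
position: [0.4212, -0.1448, 0.1804]
tool_rot: [-0.021, -0.705, 0.708, 0.017]
ft_force: [0.4, -0.2, -0.6]
grip_width: 0.0113
```

Run:
```python
from look import *
p,M=rp('R',0,.028+.05); print(p,go(p,M))
```

```text
[ 0.60987083 -0.17641257  0.15110594] ([-189.9, 30.7, 21.4], [-0.1, 0.5, 25.6])
```

Emit:
drive_tool(plan=[[-40,-5,5,0,0,7,0],[-80,-5,10,0,0,14,0],[-120,-5,15,0,0,20,0],[-160,-5,21,0,0,26,0],[-190,5,21,0,0.5,26,0],[-190,30,21,0,0.5,26,0],[-190,31,21,0,0.5,26,0],[-190,31,21,0,0.5,26,0],[-190,31,21,0,0.5,26,0]])

```text
time: 5.25
position: [0.6075, -0.1749, 0.1464]
tool_rot: [-0.181, -0.684, 0.693, -0.137]
ft_force: [-0.3, 0.1, -0.7]
grip_width: 0.0111
```

Run:
```python
from look import *
o=get_obs(); print(o['time'],o['position'].round(4) if hasattr(o['position'],'round') else o['position'],o['ft_force'])
W=cam("wrist"); im=camera("wrist"); s=camera("side"); t=camera("top")
cv2.imwrite("pics/w2.png",np.vstack([im[:300],cv2.resize(np.hstack([s[130:270,250:420],t[60:200,240:410]]),(640,263),interpolation=cv2.INTER_CUBIC)]))
for tt in("start_left","start_right"):
    for n in("wrist","side","top"):
        for d in mark_of(n,tt)[:2]: print(tt,n,np.round(d['location']),round(d['conf'],2),onz(cam(n),d['location'],.081).round(4))
p,M=rp('R',0,.028+.01); print(p,go(p,M))
```

```text
5.25 [ 0.6075 -0.1749  0.1464] [-0.32473929  0.10284497 -0.66404578]
start_left wrist [236. 202.] 0.61 [ 0.6497 -0.1137  0.081 ]
start_left side [373. 184.] 0.93 [ 0.6473 -0.107   0.081 ]
start_left top [287. 105.] 0.71 [ 0.6483 -0.1136  0.081 ]
start_right wrist [322. 206.] 0.74 [ 0.6423 -0.1772  0.081 ]
start_right side [374. 200.] 0.61 [ 0.6422 -0.1778  0.081 ]
start_right top [322. 107.] 0.85 [ 0.6442 -0.1786  0.081 ]
[ 0.62737297 -0.17748305  0.11515417] ([-3.6, 36.9, 1.2], [0.1, -0.1, -0.0])
```

View pics/w2.png

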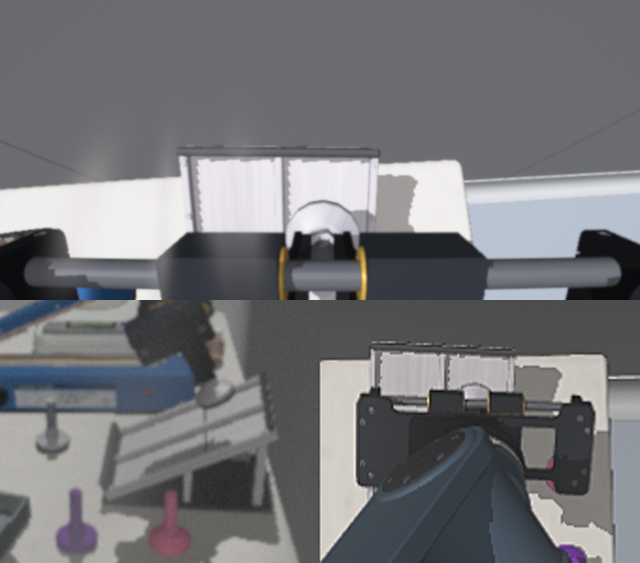

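The wrist view shows the held foot over the right lane (disc at 323, lane about 283–371), and the stud looks square to the deck in the side view. I'm lowering it.

Emit:
drive_tool(plan=[[-3,20,1,0,0,0,0],[-3.5,35,1,0,0,0,0],[-3.5,40,1,0,0,0,0],[-3.5,40,1,0,0,0,0]])

```text
time: 6.1
position: [0.6283, -0.1768, 0.1106]
tool_rot: [-0.18, -0.685, 0.693, -0.137]
ft_force: [-0.6, -0.1, -0.4]
grip_width: 0.0112
```

Emit:
drive_tool(plan=[[0,2,0,0,0,0,0],[0,4,0,0,0,0,0],[0,4,0,0,0,0,0]])

```text
time: 6.4
position: [0.6304, -0.1774, 0.1085]
tool_rot: [-0.181, -0.684, 0.693, -0.138]
ft_force: [0.4, -0.4, -0.7]
grip_width: 0.0109
```

Emit:
drive_tool(plan=[[0,1.5,0,0,0,0,0],[0,3,0,0,0,0,0],[0,3,0,0,0,0,0]])

```text
time: 6.7
position: [0.6316, -0.1774, 0.1061]
tool_rot: [-0.181, -0.684, 0.693, -0.138]
ft_force: [-1.9, 0.1, 2.7]
grip_width: 0.0115
```

Emit:
drive_tool(plan=[[0,1,0,0,0,0,0],[0,1,0,0,0,0,0]])

```text
time: 6.9
position: [0.6316, -0.1774, 0.1059]
tool_rot: [-0.181, -0.684, 0.693, -0.138]
ft_force: [-7.9, 0.2, 9.1]
grip_width: 0.0111
```

Emit:
drive_tool(plan=[[0,0,0,0,0,0,0],[0,-0.7,0,0,0,0,0],[0,-0.7,0,0,0,0,40],[0,-0.7,0,0,0,0,40],[0,-0.7,0,0,0,0,40],[0,-0.7,0,0,0,0,40],[0,-0.7,0,0,0,0,40],[0,-0.7,0,0,0,0,40],[0,-0.7,0,0,0,0,40],[0,-0.7,0,0,0,0,40]])

```text
time: 7.9
position: [0.6318, -0.1775, 0.1054]
tool_rot: [-0.181, -0.684, 0.693, -0.137]
ft_force: [-0.2, -0.7, 0.6]
grip_width: 0.0399
```

Emit:
drive_tool(plan=[[0,-20,0,0,0,0,40],[0,-50,0,0,0,0,40],[0,-80,0,0,0,0,40],[0,-80,0,0,0,0,40]])

```text
time: 8.3
position: [0.5973, -0.1761, 0.1807]
tool_rot: [-0.182, -0.683, 0.694, -0.139]
ft_force: [1.2, -0.9, 0.2]
grip_width: 0.0401
```

Run:
```python
from look import *
for n in("wrist","side"):
    C=cam(n); im=camera(n); cv2.imwrite(f"pics/{n}3.png",im)
    for d in mark_of(n,"foot_a_mid"): print(n,np.round(d['location']),round(d['conf'],2))
    M=rot(26,YAW)
    for k in'LR':
        for dx in(0,-.127): print(k,dx,proj(C,rp(k,dx,.032)[0]).round())
print(get_obs()['position'])
p,M=[.427,-.070,.13],rot(0,YAW); print(go(p,M))
```

```text
wrist [323. 215.] 0.58
L 0 [[233. 210.]]
L -0.127 [[244. 351.]]
R 0 [[322. 210.]]
R -0.127 [[322. 352.]]
side [292. 244.] 0.91
side [370. 185.] 0.77
side [342. 244.] 0.57
L 0 [[368. 173.]]
L -0.127 [[315. 194.]]
R 0 [[369. 188.]]
R -0.127 [[313. 209.]]
[ 0.59669283 -0.17524611  0.17645402]
([178.6, -35.0, -94.4], [0.1, -0.1, -25.9])
```

The networks put the right foot at the projected start point (wrist view (323,215), side view (370,185)), so the right foot stuck. Now for the left foot.

Emit:
drive_tool(plan=[[30,-30,-15,0,0,-4,40],[65,-45,-35,0,0,-11,40],[100,-45,-55,0,0,-18,40],[140,-40,-75,0,0,-26,40],[178.6,-35,-94.4,0,0,-26,40],[178.6,-35,-94.4,0,0,-26,40],[178.6,-35,-94.4,0,0,-26,40],[178.6,-35,-94.4,0,0,-26,40],[178.6,-35,-94.4,0,0,-26,40]])

```text
time: 9.4
position: [0.4288, -0.0712, 0.1309]
tool_rot: [0.023, 0.707, -0.706, -0.021]
ft_force: [0.0, 0.0, 0.7]
grip_width: 0.04
```

Run:
```python
from look import *
W=cam("wrist"); im=camera("wrist"); camera("side"); cv2.imwrite("pics/w4.png",im)
print(W[1],get_obs()['position'])
for d in mark_of("wrist","foot_a_mid"): print(np.round(d['location']),round(d['conf'],2),onz(W,d['location'],.032).round(4))
for d in mark_of("side","foot_a_mid"): print("side",np.round(d['location']),round(d['conf'],2),onz(cam("side"),d['location'],.032).round(4))
print("expect",proj(W,[.427,-.07,.032]),go([.427,-.070,.028],rot(0,YAW)))
```

```text
[ 0.49689228 -0.07538003  0.29184839] [ 0.42831911 -0.0709949   0.13095258]
[570. 136.] 0.67 [ 0.4701 -0.2721  0.032 ]
[580.   4.] 0.65 [ 0.5685 -0.2726  0.032 ]
side [370. 186.] 0.88 [ 0.6527 -0.0203  0.032 ]
side [234. 251.] 0.67 [ 0.3681 -0.2917  0.032 ]
side [341. 246.] 0.65 [ 0.5717 -0.2709  0.032 ]
side [291. 245.] 0.63 [ 0.4753 -0.271   0.032 ]
side [278. 191.] 0.59 [ 0.4308 -0.0511  0.032 ]
expect [[321.11476007 203.28177265]] ([1.0, 102.9, -0.5], [0.1, -0.1, -0.1])
```

Emit:
drive_tool(plan=[[1,40,-0.5,0,0,0,40],[1,80,-0.5,0,0,0,40],[1,103,-0.5,0,0,0,40],[1,103,-0.5,0,0,0,40],[1,103,-0.5,0,0,0,0],[1,103,-0.5,0,0,0,0],[1,103,-0.5,0,0,0,0],[1,103,-0.5,0,0,0,0],[1,103,-0.5,0,0,0,0]])

```text
time: 10.5
position: [0.4268, -0.0696, 0.0285]
tool_rot: [0.023, 0.707, -0.706, -0.021]
ft_force: [-0.0, 0.4, 4.8]
grip_width: 0.011
```

Emit:
drive_tool(plan=[[0,-45,0,0,0,0,0],[0,-90,0,0,0,0,0],[0,-130,0,0,0,0,0],[0,-150,0,0,0,0,0],[0,-150,0,0,0,0,0]])

```text
time: 11.0
position: [0.428, -0.0704, 0.1804]
tool_rot: [-0.024, -0.706, 0.707, 0.019]
ft_force: [0.3, -0.2, -1.6]
grip_width: 0.0117
```

```bash
sed -i "s/'L':np.array(.648,-.1115,.081.)/X/; s/\[.648,-.1115,.081\]/[.648,-.112,.081]/" look.py
python3 - <<'E'
from look import *
for h in(.078,.038,.028): print(rp('L',0,h)[0],go(*rp('L',0,h)))
E
```

```text
[ 0.61387083 -0.10991257  0.15110594] ([-187.8, 30.7, 27.9], [-0.1, -0.0, 25.6])
[ 0.63137297 -0.11098305  0.11515417] ([-205.0, 66.8, 27.9], [-0.1, -0.0, 25.6])
[ 0.6357485  -0.11125067  0.10616623] ([-209.4, 75.8, 27.9], [-0.1, -0.0, 25.6])
```

Emit:
drive_tool(plan=[[-40,-5,7,0,0,7,0],[-80,-5,14,0,0,14,0],[-120,-5,21,0,0,20,0],[-160,-5,28,0,0,26,0],[-188,5,28,0,0,26,0],[-188,30,28,0,0,26,0],[-200,55,28,0,0,26,0],[-205,66,28,0,0,26,0],[-205,66,28,0,0,26,0],[-205,66,28,0,0,26,0]])

```text
time: 12.0
position: [0.6285, -0.1101, 0.1111]
tool_rot: [-0.18, -0.685, 0.693, -0.137]
ft_force: [0.4, -0.3, -0.9]
grip_width: 0.0109
```

Run:
```python
from look import *
print(go(*rp('L',0,.028)))
im=camera("wrist"); s=camera("side")
cv2.imwrite("pics/w5.png",np.vstack([im[:260],cv2.resize(s[130:270,250:420],(400,329),interpolation=cv2.INTER_CUBIC)[:,:400].copy() if 0 else cv2.copyMakeBorder(cv2.resize(s[130:270,250:420],(400,329),interpolation=cv2.INTER_CUBIC),0,0,0,240,cv2.BORDER_CONSTANT)]))
```

```text
([-4.4, 7.6, 0.7], [0.1, -0.1, 0.1])
```

View pics/w5.png

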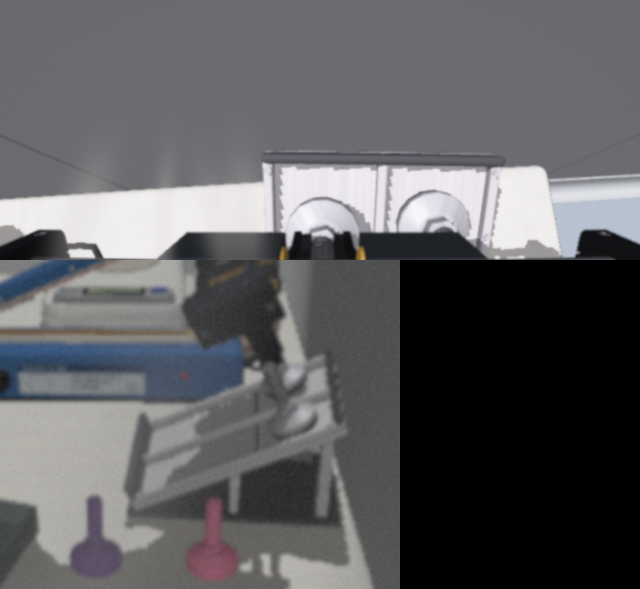

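The wrist view shows the left foot's disc centred at 323 in a lane of about 280–377, so it sits 2–3 mm left of centre. The right foot is still at its start, above the line. I'm lowering with a 2 mm shift to the right.

Emit:
drive_tool(plan=[[-4,2,2,0,0,0,0],[-4,4,2,0,0,0,0],[-4,6,2,0,0,0,0],[-4,8,2,0,0,0,0],[-4,8,2,0,0,0,0]])

```text
time: 12.6
position: [0.636, -0.1126, 0.1064]
tool_rot: [-0.181, -0.684, 0.693, -0.138]
ft_force: [-1.3, 0.0, 2.9]
grip_width: 0.0112
```

Emit:
drive_tool(plan=[[0,1,0,0,0,0,0],[0,1,0,0,0,0,0]])

```text
time: 12.8
position: [0.6361, -0.1124, 0.1063]
tool_rot: [-0.181, -0.684, 0.693, -0.138]
ft_force: [-5.7, 1.5, 8.9]
grip_width: 0.0109
```

Emit:
drive_tool(plan=[[0,-0.7,0,0,0,0,0],[0,-0.7,0,0,0,0,40],[0,-0.7,0,0,0,0,40],[0,-0.7,0,0,0,0,40],[0,-0.7,0,0,0,0,40],[0,-0.7,0,0,0,0,40],[0,-0.7,0,0,0,0,40],[0,-0.7,0,0,0,0,40],[0,-0.7,0,0,0,0,40],[0,-0.7,0,0,0,0,40]])

```text
time: 13.8
position: [0.6361, -0.1127, 0.1058]
tool_rot: [-0.181, -0.684, 0.693, -0.137]
ft_force: [0.1, 0.3, -0.2]
grip_width: 0.04
```

Emit:
drive_tool(plan=[[0,-20,0,0,0,0,40],[0,-50,0,0,0,0,40],[0,-80,0,0,0,0,40],[0,-100,0,0,0,0,40],[0,-100,0,0,0,0,40]])

```text
time: 14.3
position: [0.5928, -0.1105, 0.1985]
tool_rot: [-0.182, -0.683, 0.693, -0.139]
ft_force: [1.2, -0.6, 0.6]
grip_width: 0.0403
```

Run:
```python
from look import *
im=camera("wrist"); s=camera("side"); cv2.imwrite("pics/s6.png",cv2.resize(s[130:280,190:420],(800,522),interpolation=cv2.INTER_CUBIC))
for n in("side",):
    for d in mark_of(n,"foot_a_mid"): print(n,np.round(d['location']),round(d['conf'],2))
    for k in'LR':
        for dx in(0,-.127): print(k,dx,proj(cam(n),rp(k,dx,.032)[0]).round())
print(go(*rp('L',-.127,.11)),go(*rp('L',-.127,.028)),rp('L',-.127,.028)[0])
```

```text
side [371. 186.] 0.84
side [290. 246.] 0.74
side [340. 245.] 0.68
L 0 [[368. 173.]]
L -0.127 [[315. 194.]]
R 0 [[369. 188.]]
R -0.127 [[313. 209.]]
([127.0, 17.1, -1.2], [0.1, -0.1, 0.0]) ([127.0, 99.1, -1.1], [0.1, -0.1, 0.0]) [ 0.52181457 -0.10428217  0.0504931 ]
```

View pics/s6.png

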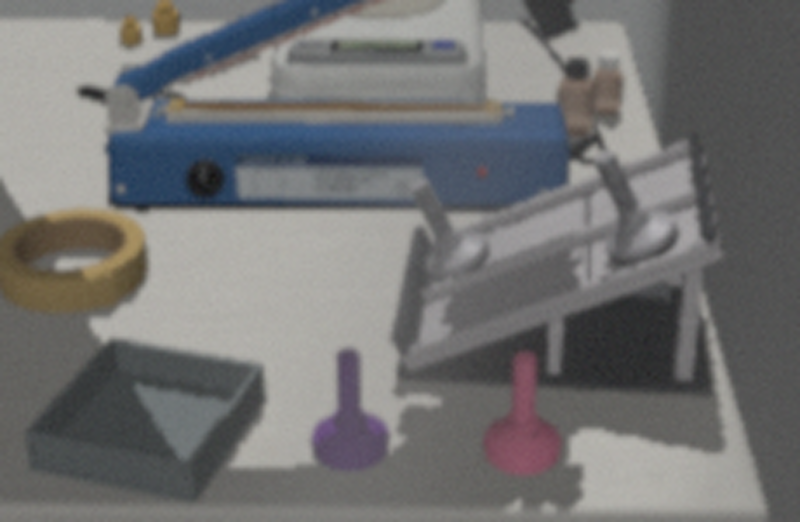

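The left foot slid down to the stop bar, with its stud at about (319,195) in full side-view pixels; (315,194) was predicted. The right foot is still at its start point. I'm moving over the left foot.

Emit:
drive_tool(plan=[[45,5,-1,0,0,0,46],[90,10,-1,0,0,0,46],[127,10,-1,0,0,0,46],[127,10,-1,0,0,0,46],[127,10,-1,0,0,0,46]])

```text
time: 14.95
position: [0.4795, -0.101, 0.1283]
tool_rot: [-0.179, -0.686, 0.692, -0.134]
ft_force: [0.5, 0.9, -0.3]
grip_width: 0.0459
```

Run:
```python
from look import *
W=cam("wrist"); im=camera("wrist"); 
print([(np.round(d['location']),round(d['conf'],2)) for d in mark_of("wrist","foot_a_mid")])
print("tip, mid, disc expect",proj(W,np.array([rp('L',-.127,h)[0] for h in(.064,.032,.01)])).round())
print(go(*rp('L',-.127,.028)))
cv2.imwrite("pics/w7.png",im[100:300])
```

```text
[(array([528., 255.]), 0.87), (array([510., 142.]), 0.85), (array([421.,  23.]), 0.59)]
tip, mid, disc expect [[324. 211.]
 [324. 199.]
 [324. 192.]]
([-2.2, 88.5, 0.3], [0.2, -0.2, 0.2])
```

View pics/w7.png

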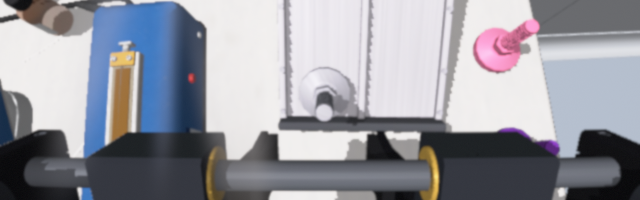

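The foot's tip is at (324,212) and its disc at (327,193), which matches the prediction. I'm grasping it.

Emit:
drive_tool(plan=[[-2,40,0,0,0,0,46],[-2,75,0,0,0,0,46],[-2,87,0,0,0,0,46],[-2,87,0,0,0,0,46],[-2,87,0,0,0,0,46]])

```text
time: 15.55
position: [0.5237, -0.1046, 0.0515]
tool_rot: [-0.18, -0.685, 0.693, -0.137]
ft_force: [0.3, 0.3, 0.9]
grip_width: 0.0463
```

Emit:
drive_tool(plan=[[0,0,0,0,0,0,0],[0,0,0,0,0,0,0],[0,0,0,0,0,0,0],[0,0,0,0,0,0,0],[0,0,0,0,0,0,0]])

```text
time: 16.05
position: [0.5229, -0.1047, 0.0543]
tool_rot: [-0.181, -0.684, 0.693, -0.138]
ft_force: [-0.9, -0.1, 0.3]
grip_width: 0.0141
```

Run:
```python
from look import *
print(get_obs()['position'],rp('L',-.127,.028)[0])
```

```text
[ 0.52285654 -0.10469695  0.05433945] [ 0.52181457 -0.10428217  0.0504931 ]
```

Emit:
drive_tool(plan=[[0,0,0,0,0,0,0],[0,0,0,0,0,0,0],[0,0,0,0,0,0,0]])

```text
time: 16.35
position: [0.5229, -0.1047, 0.0542]
tool_rot: [-0.181, -0.684, 0.693, -0.138]
ft_force: [-2.8, 0.6, 5.7]
grip_width: 0.0113
```

Emit:
drive_tool(plan=[[0,-30,0,0,0,0,0],[0,-70,0,0,0,0,0],[0,-110,0,0,0,0,0],[0,-130,0,0,0,0,0],[0,-130,0,0,0,0,0]])

```text
time: 16.85
position: [0.4674, -0.1007, 0.1681]
tool_rot: [-0.18, -0.685, 0.692, -0.138]
ft_force: [0.8, 0.2, -1.6]
grip_width: 0.0111
```

Run:
```python
from look import *
print(get_obs()['position'])
print(go([.356,-.2565,.15],rot(0,-20)),go([.356,-.2565,.15],rot(0,-30)),go([.356,-.2565,.04],rot(0,-20)))
```

```text
[ 0.467422   -0.10071468  0.16808577]
([99.1, -29.0, 162.3], [4.0, 16.2, -25.8]) ([99.1, -29.0, 162.3], [6.2, 26.0, -25.5]) ([147.3, 69.9, 162.8], [4.0, 16.2, -25.8])
```

Emit:
drive_tool(plan=[[25,-20,35,1,4,-6,0],[45,-35,75,2,8,-13,0],[65,-35,110,3,12,-19,0],[85,-30,140,4,16.2,-25.8,0],[99,-29,162,4,16.2,-25.8,0],[99,-29,162,4,16.2,-25.8,0],[99,-29,162,4,16.2,-25.8,0],[99,-29,162,4,16.2,-25.8,0],[99,-29,162,4,16.2,-25.8,0]])

```text
time: 17.75
position: [0.3568, -0.2547, 0.1497]
tool_rot: [0.123, 0.697, -0.696, -0.122]
ft_force: [0.1, 1.6, -0.8]
grip_width: 0.0113
```

Run:
```python
from look import *
o=get_obs();print(o['position'],R.from_quat(o['tool_rot']).as_matrix().round(3))
im=camera("wrist"); s=camera("side"); a=cv2.resize(s[150:290,170:330],(640,560),interpolation=cv2.INTER_CUBIC)
cv2.imwrite("pics/s8.png",a)
print(go([.356,-.2565,.04],rot(0,-20)))
```

```text
[ 0.35675228 -0.25474139  0.14971444] [[-0.94   0.001 -0.341]
 [ 0.341  0.    -0.94 ]
 [-0.001 -1.    -0.001]]
([0.7, 109.9, 1.6], [0.0, 0.1, -0.1])
```

View pics/s8.png

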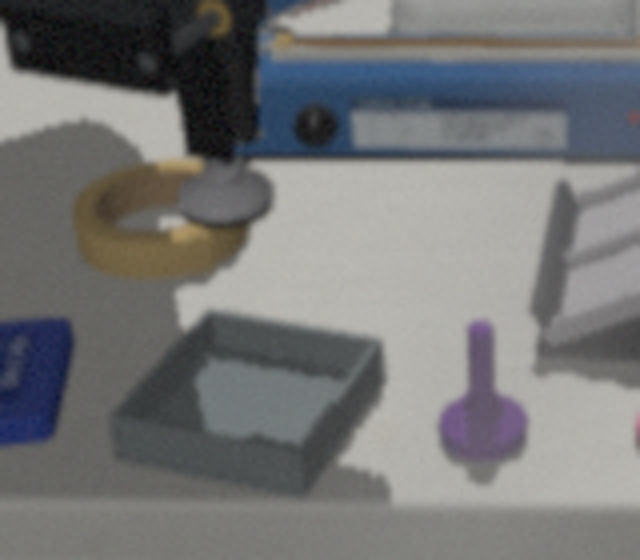

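The foot hangs level at crop (225,190), above the tray centred near (250,400). I'm lowering it.

Emit:
drive_tool(plan=[[1,40,1.6,0,0,0,0],[1,80,1.6,0,0,0,0],[1,105,1.6,0,0,0,0],[1,110,1.6,0,0,0,0],[1,110,1.6,0,0,0,0]])

```text
time: 18.35
position: [0.3557, -0.257, 0.0394]
tool_rot: [0.123, 0.697, -0.696, -0.122]
ft_force: [-0.0, 0.2, -1.2]
grip_width: 0.011
```

Emit:
drive_tool(plan=[[0,2,0,0,0,0,0],[0,4,0,0,0,0,0],[0,5,0,0,0,0,0],[0,5,0,0,0,0,0]])

```text
time: 18.75
position: [0.3563, -0.2582, 0.0355]
tool_rot: [-0.124, -0.696, 0.697, 0.122]
ft_force: [0.6, -1.0, 1.8]
grip_width: 0.011
```

Emit:
drive_tool(plan=[[0,1,0,0,0,0,0],[0,1,0,0,0,0,0]])

```text
time: 18.95
position: [0.3563, -0.2583, 0.0353]
tool_rot: [-0.124, -0.695, 0.697, 0.121]
ft_force: [-0.4, 0.9, 14.4]
grip_width: 0.0112
```

Contact is firm at the expected height (the tray floor). I'm easing off, releasing and retreating.

Emit:
drive_tool(plan=[[0,-1,0,0,0,0,0],[0,-1,0,0,0,0,40],[0,-1,0,0,0,0,40],[0,-1,0,0,0,0,40],[0,-1,0,0,0,0,40],[0,-1,0,0,0,0,40],[0,-30,0,0,0,0,40],[0,-70,0,0,0,0,40],[0,-120,0,0,0,0,40],[0,-150,0,0,0,0,40]])

```text
time: 19.95
position: [0.356, -0.258, 0.1864]
tool_rot: [-0.124, -0.695, 0.697, 0.121]
ft_force: [1.2, -0.8, 0.5]
grip_width: 0.0395
```

Emit:
drive_tool(plan=[[0,0,0,0,0,0,40],[0,0,0,0,0,0,40],[0,0,0,0,0,0,40],[0,0,0,0,0,0,40]])

```text
time: 20.35
position: [0.3547, -0.2565, 0.1822]
tool_rot: [0.123, 0.697, -0.696, -0.123]
ft_force: [0.9, -1.4, -0.3]
grip_width: 0.0396
```

Run:
```python
from look import *
o=get_obs();print(o['time'],o['position'],np.abs(o['joint_velocities']).max())
s=camera("side"); cv2.imwrite("pics/s9.png",cv2.resize(s[150:290,190:420],(800,487),interpolation=cv2.INTER_CUBIC))
print([(np.round(d['location']),round(d['conf'],2)) for d in mark_of("side","foot_a_mid")], proj(cam("side"),[.356,-.258,.036]))
```

```text
20.35 [ 0.35466129 -0.25653405  0.18221096] 0.005204730784940606
[(array([291., 245.]), 0.63), (array([338., 244.]), 0.62)] [[230.52298746 239.04106604]]
```

View pics/s9.png

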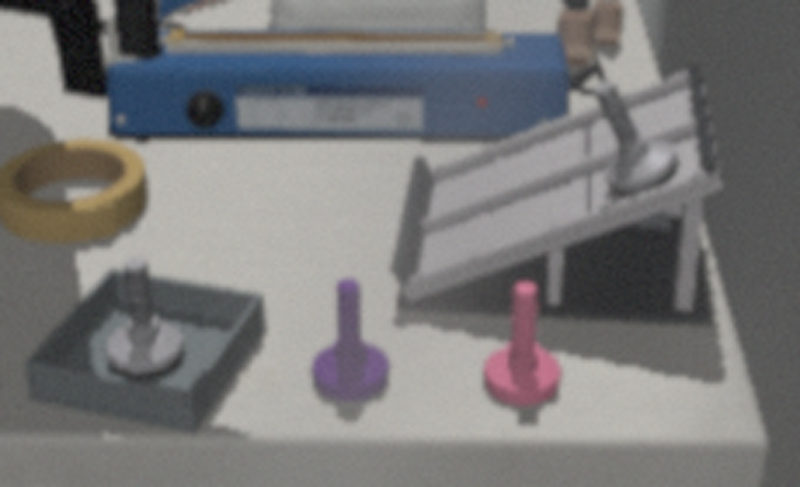

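The slid foot stands upright in the tray, at crop (143,320). The stuck foot is at the right lane's start, crop (635,150), above the line. The gripper is clear, so I'm handing in.

```bash
python3 -c "
from rig import *
print(hand_in())"
```

```text
the job is handed in; nothing more can be done
None
```

I tested both feet on the ramp and handed the job in at about 20 s of the 58 s allowed.

- **Right foot:** I set it at the start of the right lane and let go. It stuck, and I left it standing at its start point, above the line.
- **Left foot:** I set it at the start of the left lane and let go. It slid down to the stop bar, so I picked it up there and stood it in the grey tray.

The last side picture shows the slid foot upright in the tray, the other foot still at the right start point, and the gripper well clear. The highest force in the readings was about 14 N.

In that last picture the network reported only the pink and purple decoys, not the two grey feet. I judged the final positions by eye from the picture.

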